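# Put the oil testers back on their own stands

## Task

Customers have mixed up the oil testers on this shop counter, and a new one has come in and waits on the grey mat; put every bottle on the stand of its own cap's colour, standing inside the cork circle. The stand that is still free can serve as a stopover while you swap the others round. Keep the glass bottles upright, set each one down gently instead of dropping it, and do not shift the small blue dish.

Things in the scene. Friction and masses are not known exactly. Their poses are not given: they have to be found in the camera images.
- red_bottle: Upright round cobalt-blue glass bottle with a red cap and a thin red band on its paper label. Body 38 mm diameter to a height of 60 mm, then a shoulder and the cap, 29 mm diameter, from 70 to 92 mm. About 0.13 kg. Origin: centre of its underside; z up along the bottle.
- yellow_bottle: Upright round cobalt-blue glass bottle with a yellow cap and a thin yellow band on its paper label. Body 38 mm diameter to a height of 60 mm, then a shoulder and the cap, 29 mm diameter, from 70 to 92 mm. About 0.13 kg. Origin: centre of its underside; z up along the bottle.
- green_bottle: Upright round cobalt-blue glass bottle with a green cap and a thin green band on its paper label. Body 38 mm diameter to a height of 60 mm, then a shoulder and the cap, 29 mm diameter, from 70 to 92 mm. About 0.13 kg. Origin: centre of its underside; z up along the bottle.
- white_bottle: Upright round cobalt-blue glass bottle with a white cap and a thin white band on its paper label. Body 38 mm diameter to a height of 60 mm, then a shoulder and the cap, 29 mm diameter, from 70 to 92 mm. About 0.13 kg. Origin: centre of its underside; z up along the bottle.
- red_stand: Fixed flat red display stand, 80 x 80 mm and 15 mm high, with a 64 mm cork circle flush in the middle of its top. Origin: centre of its underside on the counter; z up, so its top is at z = 15 mm.
- yellow_stand: Fixed flat yellow display stand, 80 x 80 mm and 15 mm high, with a 64 mm cork circle flush in the middle of its top. Origin: centre of its underside on the counter; z up, so its top is at z = 15 mm.
- green_stand: Fixed flat green display stand, 80 x 80 mm and 15 mm high, with a 64 mm cork circle flush in the middle of its top. Origin: centre of its underside on the counter; z up, so its top is at z = 15 mm.
- white_stand: Fixed flat white display stand, 80 x 80 mm and 15 mm high, with a 64 mm cork circle flush in the middle of its top. Origin: centre of its underside on the counter; z up, so its top is at z = 15 mm.
- mat: Fixed grey felt mat, 100 x 100 mm, 4 mm thick, where the newly delivered bottle waits. Origin: centre of its underside on the counter.
- dish: Small loose blue ceramic dish, 70 mm across the rim, 26 mm high, standing on the counter among the stands. Origin: centre of its underside.
Not all that is in view belongs to the job. What is shaped like the white_bottle but black or turquoise is not meant.

How it is judged:
By the outcome, as a careful person would: the job done as asked, in the order asked, and still so for the second after the job is handed in, with the robot touching nothing.
It also fails if it takes over 109 s, if anything falls off the work surface, if the arm or the gripper's body presses on something with over 40 N, if the wrist force passes 120 N, or if a joint passes its speed limit or range.

## Robot

A 6-joint arm with a two-finger parallel gripper is mounted at the origin on the work surface. World frame = base frame: x ahead of the robot, y to its left, z up, the work surface at z = 0. Lengths are in mm, angles in rad, forces in N, time in s.
With the tool pointing down it reaches from about 275 to 1000 mm from the base axis. Payload 8.4 kg.
Tool frame: the origin (TCP) lies at the very end of the fingers, on their centre line; the grasp point (between the pads) lies 19 mm behind it; z points along the fingers, x is the direction in which the jaws open and shut, and the axes are right-handed (so a half turn about z gives the same grasp; the last joint's range is limited). The gripper opens to 85 mm and grips with 20 to 120 N. Pads are 22 mm wide; open, the fingers measure 114 mm over their backs; the gripper's body (76 mm by 85 mm) begins 54 mm behind the grasp point. The pads swing forward as they close: fully open they stand 13 mm farther back than shut.
Start: joints at [1.132, 0.353, 1.633, -0, 1.155, -0.002], TCP at [264.4, 566.322, 231.281] pointing down, gripper open.
Joint ranges: [-2.63, 2.63], [-0.92, 2.1], [0.06, 2.66], [-1.3, 4.44], [0, 2.69], [-3.02, 3.02]. Speed limits (rad/s): [2.22, 2.22, 2.79, 3.14, 3.14, 3.14].

## Interface

Orientations are given as [roll, pitch, yaw] about the fixed x, y, z axes, in that order (R = Rz(yaw) Ry(pitch) Rx(roll)).
In Python, from rig import r gives the robot as it stands. The module is installed in compiled form; this text tells all that it offers.
- The arm moves only by the tool apply_moves, never from a script. Its argument "targets" is a list that holds one entry, the list of rows, each a list of 7 numbers: the gripper's target within -1 to 1 (fully open at 1, half-way at 0, shut at -1), then the shift along the tool's x, y, z in cm, then the turn, a rotation vector about the tool's x, y, z in degrees. A call has 1 to 8 rows; each row is the pose to reach, as a shift and turn from the pose measured when the call began, along the tool's axes at that moment; what a row does not reach only later rows make up. A row lasts 1/10 s, in which the tool goes at most 50 mm and 8.59 degrees, less where a joint would pass 70% of its speed; a pose out of reach is approached as far as the arm can. A call with a gripper value outside its range is refused whole. The fingers move at their own pace and stop on an object; "newtons" is the grip in N (left out, the last holds). Time passes only in rows, so rows that repeat a pose let the fingers close. It gives the time, the measured TCP pose, the force and the opening at its end, in the units of the state.
- r.sense(): the state, without advancing time (a new reading comes with each control period).
- r.grab_frame(name): name is "scene" or "top" or "wrist"; returns a dict with "pixels" (480x640x3 uint8, red, green, blue), "fov_y" (degrees; the focal length in pixels is half the picture's height over the tangent of half this angle, whatever the lens; pixels are square), "cx", "cy" (the principal point, pixels), "D" ([k1, k2, p1, p2, k3] as OpenCV has them; the pictures are not rectified), "R" (3x3) and "t" (3): a world point X has camera coordinates R X + t; the wrist camera has in their place "mount" (4x4, takes a point from camera to tool coordinates, whose origin is the TCP and whose axes are the tool frame's). Camera axes: x right, y down, z forward; pixel columns grow to the right and rows downward; lengths in mm; the calibration is good to about 2 mm. A picture is of the moment at which its call begins: read the wrist's pose just before it. There is no depth.
- r.sign_off(): hands the job in, once; it reports no verdict.
The state is a dict: "clock": time; "qpos": joint angles; "qvel": joint speeds; "joint_efforts": joint torques, N m; "eef_pos": TCP position; "tcp_rot": TCP orientation; "contact_force": force on the tool from outside, world axes, zero at the start; "wrist_torque": the same for the moment, N m; "opening": opening from 0.0 (shut) to 1.0 (fully open).
Only numpy, scipy, OpenCV 4.12 (cv2) and the standard library are available. Lean on these libraries where they do the work, as an engineer would, in place of code of your own. Each camera call takes 0.05 s, during which the arm holds its last target. There are 200 camera calls.

## Working session

There is one attempt and no reset: what is moved stays moved. The work goes in short steps, Python scripts to look and compute and a tool call to move; the robot and the scene stay as the last step left them, time stands still between calls to the robot, and variables do not carry over. Pictures are saved under pics/ and viewed, about 12 in all and at most 16, crops included, and the job is handed in when it is done.

Besides the shell and the picture viewer there is one more tool, called after "Request:" as a command line: name --argument value ..., lists and objects as JSON in quotes. apply_moves: Moves the arm, as the interface text tells. Its arguments: {"type":"object","properties":{"targets":{"type":"array"},"newtons":{"type":"number"}},"required":["targets"]}

```bash
mkdir -p pics; cat > h.py <<'E'
import numpy as np, cv2
from rig import r
def save(name,fn):
    f=r.grab_frame(name); cv2.imwrite('pics/'+fn,f['pixels'][:,:,::-1])
    import pickle; pickle.dump(f,open('pics/'+fn+'.pkl','wb')); return f
def K(f):
    h=f['pixels'].shape[0]; fl=h/2/np.tan(np.radians(f['fov_y'])/2)
    return np.array([[fl,0,f['cx']],[0,fl,f['cy']],[0,0,1.]])
def px2w(f,uv,z,R=None,t=None):
    R=np.array(f['R']) if R is None else R; t=np.array(f['t']) if t is None else t
    p=cv2.undistortPoints(np.array([[uv]],float),K(f),np.array(f['D'],float))[0,0]
    d=R.T@np.array([p[0],p[1],1]); c=-R.T@t.ravel()
    return c+d*(z-c[2])/d[2]
def w2px(f,X):
    return cv2.projectPoints(np.array([X],float),cv2.Rodrigues(np.array(f['R']))[0],np.array(f['t'],float),K(f),np.array(f['D'],float))[0][0,0]
E
python3 - <<'E'
from h import *
s=r.sense();print({k:np.round(v,3) for k,v in s.items()})
for n in('top','scene'):
    f=save(n,n+'1.png');print(n,f['fov_y'],f['D'],-np.array(f['R']).T@np.array(f['t']))
E
```

```text
{'clock': np.float64(0.0), 'qpos': array([ 1.132,  0.354,  1.634,  0.   ,  1.155, -0.002]), 'qvel': array([ 0.001,  0.001, -0.001,  0.   , -0.002,  0.001]), 'joint_efforts': array([ 4.0000e-03, -6.0525e+01, -3.4207e+01,  0.0000e+00,  9.0000e-03,
        0.0000e+00]), 'eef_pos': array([264.192, 565.886, 230.55 ]), 'tcp_rot': array([-3.142e+00,  1.000e-03,  1.134e+00]), 'contact_force': array([-0.579,  0.102, -0.423]), 'wrist_torque': array([ 0.015, -0.   , -0.026]), 'opening': np.float64(0.997)}
top 56.58284744478737 [-0.05559617  0.          0.          0.          0.        ] [386.26861962  26.12634963 840.22838632]
scene 47.67315669060965 [-0.09036194  0.          0.          0.          0.        ] [ 569.41834307 -701.96048118  615.75616864]
```

View pics/top1.png

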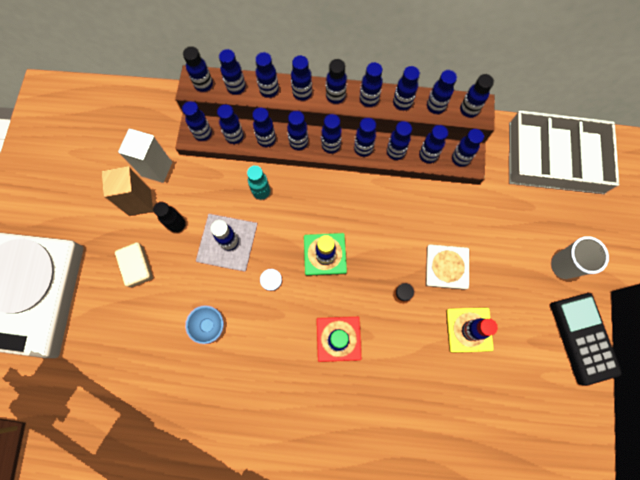

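View pics/scene1.png

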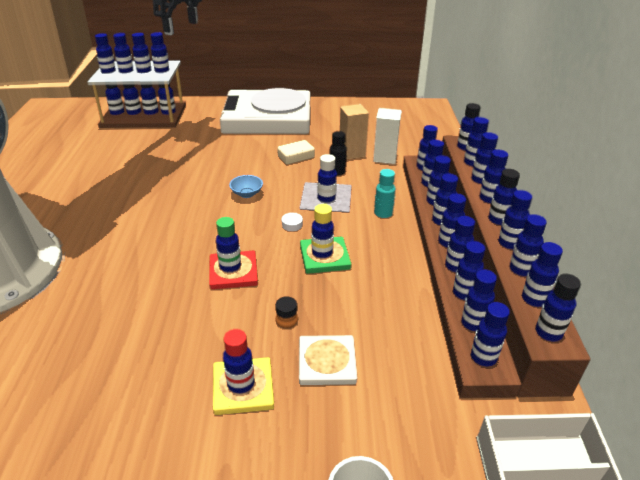

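Top view: white bottle on the mat (222,228), yellow on the green stand (325,245), green on the red stand (340,339), red on the yellow stand (485,328). The white stand (448,266) is free and the dish is at (206,325). The black (170,217) and turquoise (258,182) bottles are decoys.

```bash
python3 - <<'E'
from h import *
import pickle
a=cv2.imread('pics/top1.png')
f=pickle.load(open('pics/top1.png.pkl','rb'))
g=pickle.load(open('pics/scene1.png.pkl','rb'))
x=cv2.resize(a[215:375,190:510],None,fx=2.5,fy=2.5,interpolation=cv2.INTER_CUBIC);cv2.imwrite('pics/c1.png',x)
b=cv2.imread('pics/scene1.png')
hsv=cv2.cvtColor(a,cv2.COLOR_BGR2HSV)
# stands: corner fit from colour masks
rois={'green':(295,225,355,280),'red':(308,308,370,370),'yellow':(440,300,500,360),'white':(418,236,478,295),'mat':(190,205,265,275)}
rng={'green':[(45,120,60),(80,255,255)],'red':[(0,215,120),(4,255,255)],'yellow':[(24,150,120),(34,255,255)],'white':[(0,0,150),(180,60,255)],'mat':[(0,0,90),(180,50,220)]}
for n,(u0,v0,u1,v1) in rois.items():
    m=cv2.inRange(hsv[v0:v1,u0:u1],*[np.array(q) for q in rng[n]])
    k=cv2.morphologyEx(m,cv2.MORPH_OPEN,np.ones((3,3)))
    c,_=cv2.findContours(k,cv2.RETR_EXTERNAL,cv2.CHAIN_APPROX_NONE); c=np.vstack(c)
    (cx,cy),wh,ang=cv2.minAreaRect(c)
    z=4 if n=='mat' else 15
    bx=cv2.boxPoints(((cx,cy),wh,ang))
    P=[px2w(f,q+[u0,v0],z)[:2] for q in bx]
    print(n,np.round([cx+u0,cy+v0],1),'ctr',np.round(np.mean(P,0),1),'sides',[round(float(np.linalg.norm(P[i]-P[i-1])),0) for i in range(4)],'ang',round(ang,1))
E
```

```text
green [324.5 253.9] ctr [588.9  37.7] sides [80.0, 80.0, 80.0, 78.0] ang 86.6Traceback (most recent call last):
  File "<stdin>", line 15, in <module>
    return _nx.concatenate(arrs, 0, dtype=dtype, casting=casting)
           ~~~~~~~~~~~~~~~^^^^^^^^^^^^^^^^^^^^^^^^^^^^^^^^^^^^^^^
ValueError: need at least one array to concatenate
```

View pics/c1.png

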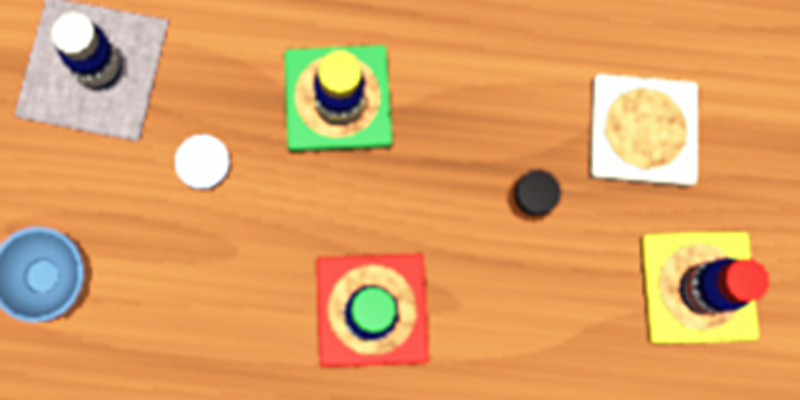

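The crop shows cap centres at white (74,33), yellow (340,73), green (373,310), red (745,281), each matching its label. The stand corners are clear too.

```bash
python3 - <<'E'
from h import *
import pickle
f=pickle.load(open('pics/top1.png.pkl','rb')); g=pickle.load(open('pics/scene1.png.pkl','rb'))
F=lambda p:(np.array(p)+.5)/2.5-.5+[190,215]
S={'green':[(286,48),(386,45),(392,146),(289,151)],'red':[(317,258),(423,254),(428,361),(321,366)],'yellow':[(643,235),(748,233),(758,339),(650,343)],'white':[(595,75),(698,83),(696,186),(590,178)]}
for n,c in S.items():
    P=np.array([px2w(f,F(q),15)[:2] for q in c]); e=P[1]-P[0]
    print(n,np.round(P.mean(0),1),[round(float(np.linalg.norm(P[i]-P[i-1]))) for i in range(4)],'edge deg',np.round(np.degrees(np.arctan2(e[1],e[0])),1))
for n,q,z,s in(('white',(74,33),96,(327,161)),('yellow',(340,73),107,(323,211)),('green',(373,310),107,(226,224)),('red',(745,281),107,(235.5,337))):
    print(n,'cap',np.round(px2w(f,F(q),z),1),'scene',np.round(px2w(g,s,z),1))
for n,q,z in(('dish',(41,275),26),('jar w',(203,161),20),('blackjar',(537,193),30)): print(n,np.round(px2w(f,F(q),z),1))
E
```

```text
green [589.4  36.7] [81, 77, 79, 78] edge deg -82.1
red [433.3  -4.6] [78, 78, 77, 78] edge deg -81.8
yellow [ 474.2 -244.1] [79, 80, 78, 80] edge deg -83.1
white [ 588.7 -198.2] [81, 80, 81, 80] edge deg -88.4
white cap [595.5 224.   96. ] scene [596.7 209.7  96. ]
yellow cap [583.6  36.1 107. ] scene [586.6  26.6 107. ]
green cap [427.6  -1.7 107. ] scene [432.7 -10.7 107. ]
red cap [ 471.3 -243.8  107. ] scene [ 474.7 -247.   107. ]
dish [431.  237.5  26. ]
jar w [528.3 132.   20. ]
blackjar [ 529.  -116.4   30. ]
```

Request:
apply_moves --targets '[[[1, -64.6, 53.1, -2, 0, 0, 65], [1, -64.6, 53.1, -2, 0, 0, 65], [1, -64.6, 53.1, -2, 0, 0, 65], [1, -64.6, 53.1, -2, 0, 0, 65], [1, -64.6, 53.1, -2, 0, 0, 65], [1, -64.6, 53.1, -2, 0, 0, 65], [1, -64.6, 53.1, -2, 0, 0, 65], [1, -64.6, 53.1, -2, 0, 0, 65]]]'

```text
clock: 0.9
eef_pos: [363.5, 177.1, 240.9]
tcp_rot: [3.14, 0.0, -0.006]
contact_force: [1.1, -0.5, -0.9]
opening: 0.996
```

Request:
apply_moves --targets '[[[1, 10.8, 42, 0, 0, 0, 0], [1, 10.8, 42, 0, 0, 0, 0], [1, 10.8, 42, 0, 0, 0, 0], [1, 10.8, 42, 0, 0, 0, 0], [1, 10.8, 42, 0, 0, 0, 0], [1, 10.8, 42, 0, 0, 0, 0], [1, 10.8, 42, 0, 0, 0, 0], [1, 10.8, 42, 0, 0, 0, 0]]]'

```text
clock: 1.7
eef_pos: [460.4, -211.4, 241.2]
tcp_rot: [3.141, 0.0, -0.006]
contact_force: [1.4, 1.1, 0.4]
opening: 1.0
```

```bash
cat >> h.py <<'E'
from scipy.spatial.transform import Rotation as Ro
def wcam(f,s):
    T=np.eye(4);T[:3,:3]=Ro.from_euler('xyz',s['tcp_rot']).as_matrix();T[:3,3]=s['eef_pos']
    M=np.linalg.inv(T@np.array(f['mount'])); f['R']=M[:3,:3]; f['t']=M[:3,3]; return f
def wrist(fn):
    s=r.sense(); f=r.grab_frame('wrist'); wcam(f,s); cv2.imwrite('pics/'+fn,f['pixels'][:,:,::-1])
    import pickle; pickle.dump(f,open('pics/'+fn+'.pkl','wb')); return f,s
E
python3 - <<'E'
from h import *
f,s=wrist('w1.png');print(np.round(s['eef_pos'],1),np.round(s['tcp_rot'],3),f['fov_y'],np.round(f['mount'],2))
E
```

```text
[ 460.4 -211.4  241.2] [ 3.141  0.    -0.006] 61.53187718656529 [[   1.     -0.     -0.      0.2 ]
 [   0.      0.95    0.31  -80.52]
 [   0.     -0.31    0.95 -142.87]
 [   0.      0.      0.      1.  ]]
```

View pics/w1.png

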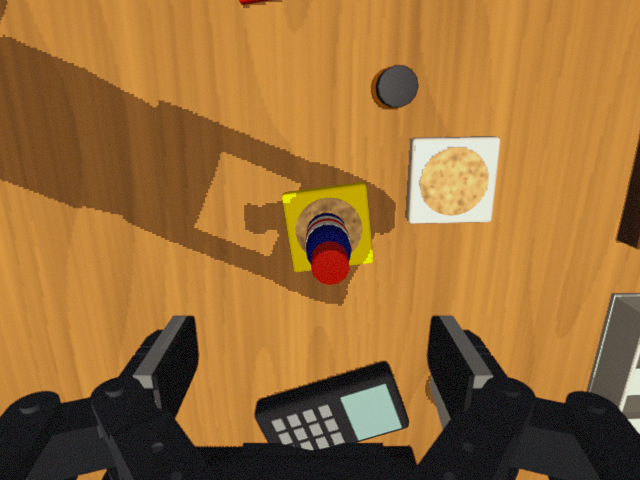

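Wrist view shows the red cap at (330,266), the yellow stand around (328,227) and the white stand's cork at (454,181). I'll check these positions against the top camera.

```bash
python3 - <<'E'
from h import *
import pickle
f=pickle.load(open('pics/w1.png.pkl','rb'))
for n,c in {'yellow':[(284,192),(365,184),(373,262),(296,271)],'white':[(411,138),(498,137),(494,222),(408,223)]}.items():
    P=np.array([px2w(f,q,15)[:2] for q in c]);print(n,P.mean(0),[round(float(np.linalg.norm(P[i]-P[i-1]))) for i in range(4)])
print('cap',px2w(f,(330,266),107),'cork',px2w(f,(454,181),15))
s=r.sense();print(s['eef_pos'],s['qvel'])
E
```

```text
yellow [ 476.40440829 -241.40678992] [80, 75, 78, 76]
white [ 590.24859117 -196.61796971] [79, 79, 80, 83]
cap [ 473.1221702  -242.75799739  107.        ] cork [ 591.23238006 -196.33096991   15.        ]
[ 462.67397019 -217.60858274  241.54851456] [ 0.08676796 -0.05254461  0.07198191  0.02136584  0.00605942  0.14599753]
```

Request:
apply_moves --targets '[[[1, 0.95, 2.55, 0, 0, 0, 0], [1, 0.95, 2.55, 3, 0, 0, 0], [1, 0.95, 2.55, 6, 0, 0, 0], [1, 0.95, 2.55, 9, 0, 0, 0], [1, 0.95, 2.55, 9, 0, 0, 0], [1, 0.95, 2.55, 9, 0, 0, 0]]]'

```text
clock: 2.35
eef_pos: [472.0, -243.5, 151.8]
tcp_rot: [3.137, -0.001, -0.007]
contact_force: [0.5, -0.0, 0.3]
opening: 1.001
```

```bash
python3 - <<'E'
from h import *
f,s=wrist('w2.png');print(np.round(s['eef_pos'],1),np.round(s['tcp_rot'],3))
print([np.round(w2px(f,(*p,107)),1) for p in((472,-243),(s['eef_pos'][0],s['eef_pos'][1]))])
a=cv2.imread('pics/w2.png');h=cv2.cvtColor(a,cv2.COLOR_BGR2HSV);m=cv2.inRange(h,(0,200,100),(5,255,255))|cv2.inRange(h,(176,200,100),(180,255,255))
n,l,st,c=cv2.connectedComponentsWithStats(m);i=1+np.argmax(st[1:,4]);print(st[i],c[i])
E
```

```text
[ 472.  -243.5  151.8] [ 3.137e+00 -1.000e-03 -7.000e-03]
[array([312.2, 273.6]), array([312.3, 274.5])]
[ 288  237   55   63 2412] [314.65008292 271.2039801 ]
```

View pics/w2.png

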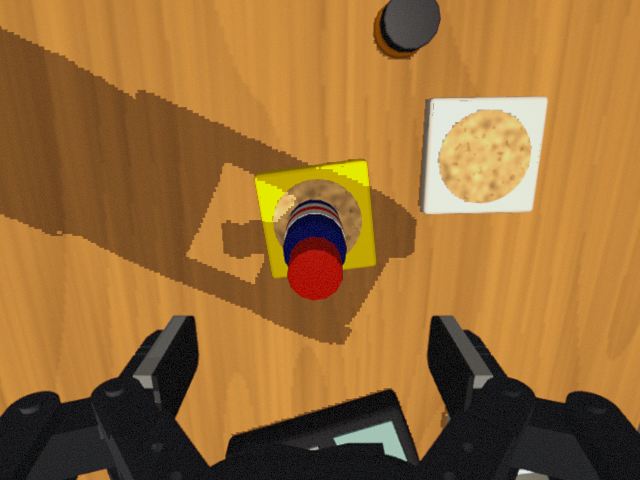

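Cap is at (315,273) against an expected (312,274), so alignment is within 2 mm. I'll descend and grip.

Request:
apply_moves --targets '[[[1, 0.15, 0, 3.5, 0, 0, 0], [1, 0.15, 0, 7, 0, 0, 0], [1, 0.15, 0, 10, 0, 0, 0], [1, 0.15, 0, 11.2, 0, 0, 0], [1, 0.15, 0, 11.2, 0, 0, 0], [-1, 0.15, 0, 11.2, 0, 0, 0], [-1, 0.15, 0, 11.2, 0, 0, 0], [-1, 0.15, 0, 11.2, 0, 0, 0]]]' --newtons 30

```text
clock: 3.2
eef_pos: [475.5, -245.0, 42.2]
tcp_rot: [3.135, -0.005, -0.007]
contact_force: [-0.1, 0.4, 0.7]
opening: 0.515
```

Request:
apply_moves --targets '[[[-1, 0, 0, 0, 0, 0, 0], [-1, 0, 0, 0, 0, 0, 0], [-1, 0, 0, 0, 0, 0, 0]]]'

```text
clock: 3.5
eef_pos: [475.7, -245.1, 42.5]
tcp_rot: [3.134, -0.005, -0.007]
contact_force: [-0.2, 0.0, 3.4]
opening: 0.433
```

Request:
apply_moves --targets '[[[-1, 0, 0, -2, 0, 0, 0], [-1, 0, 0, -5, 0, 0, 0], [-1, 3, -1, -6, 0, 0, 0], [-1, 6, -2.5, -6, 0, 0, 0], [-1, 9, -4, -6, 0, 0, 0], [-1, 11.4, -4.6, -6, 0, 0, 0], [-1, 11.4, -4.6, -6, 0, 0, 0], [-1, 11.4, -4.6, -4, 0, 0, 0]]]'

```text
clock: 4.3
eef_pos: [591.6, -199.9, 84.4]
tcp_rot: [3.133, -0.009, -0.006]
contact_force: [0.0, 0.1, -0.9]
opening: 0.434
```

```bash
python3 - <<'E'
from h import *
f,s=wrist('w3.png');print(np.round(s['eef_pos'],1),np.round(s['tcp_rot'],3))
g=save('scene','s3.png')
a=cv2.imread('pics/w3.png');b=cv2.imread('pics/s3.png')[200:440,140:460]
cv2.imwrite('pics/m3.png',np.hstack([cv2.resize(a,(400,300)),cv2.resize(b,(400,300))]))
E
```

```text
[ 591.6 -199.9   84.4] [ 3.133 -0.009 -0.006]
```

View pics/m3.png

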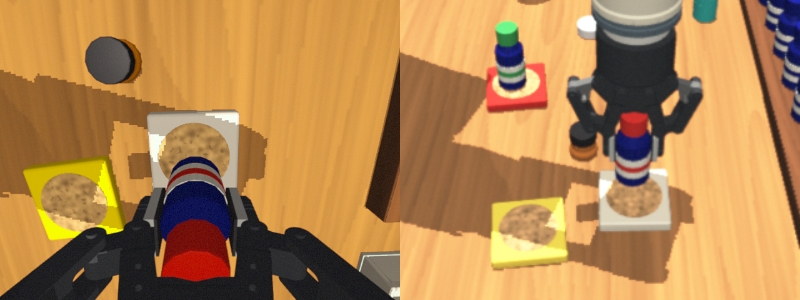

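Request:
apply_moves --targets '[[[-1, -0.1, 0, 2, 0, 0, 0], [-1, -0.1, 0, 3, 0, 0, 0], [-1, -0.1, 0, 3.6, 0, 0, 0], [-1, -0.1, 0, 3.9, 0, 0, 0], [-1, -0.1, 0, 4.0, 0, 0, 0], [-1, -0.1, 0, 4.1, 0, 0, 0], [-1, -0.1, 0, 4.1, 0, 0, 0]]]'

```text
clock: 5.1
eef_pos: [585.8, -199.3, 42.4]
tcp_rot: [3.136, 0.0, -0.007]
contact_force: [-11.9, 2.4, 26.5]
opening: 0.441
```

Request:
apply_moves --targets '[[[-1, 0.1, 0, -0.1, 0, 0, 0], [-1, 0.1, 0, -0.1, 0, 0, 0]]]'

```text
clock: 5.3
eef_pos: [587.7, -199.8, 44.7]
tcp_rot: [3.135, -0.002, -0.007]
contact_force: [0.4, 0.1, -1.5]
opening: 0.435
```

Request:
apply_moves --targets '[[[-1, 0.15, 0, 0.1, 0, 0, 0], [-1, 0.15, 0, 0.1, 0, 0, 0]]]'

```text
clock: 5.5
eef_pos: [589.5, -199.9, 43.6]
tcp_rot: [3.135, -0.002, -0.007]
contact_force: [-0.4, -0.0, -1.4]
opening: 0.433
```

Request:
apply_moves --targets '[[[-1, 0, 0, 0.1, 0, 0, 0], [-1, 0, 0, 0.1, 0, 0, 0]]]'

```text
clock: 5.7
eef_pos: [589.6, -199.8, 42.5]
tcp_rot: [3.135, -0.002, -0.007]
contact_force: [-0.9, 0.4, 2.0]
opening: 0.434
```

Request:
apply_moves --targets '[[[0.2, 0, 0, 0, 0, 0, 0], [1, 0, 0, 0, 0, 0, 0], [1, 0, 0, 0, 0, 0, 0], [1, 0, 0, 0, 0, 0, 0], [1, 0, 0, -3, 0, 0, 0], [1, 0, 0, -7, 0, 0, 0], [1, 0, 0, -11, 0, 0, 0], [1, 0, 0, -15, 0, 0, 0]]]'

```text
clock: 6.5
eef_pos: [589.0, -198.8, 194.0]
tcp_rot: [3.135, -0.002, -0.007]
contact_force: [1.4, -0.2, -0.5]
opening: 0.993
```

```bash
python3 - <<'E'
from h import *
f,s=wrist('w4.png');print(np.round(s['eef_pos'],1),np.round(s['tcp_rot'],3))
g=save('top','t4.png')
a=cv2.imread('pics/w4.png');b=cv2.imread('pics/t4.png')[215:375,300:510]
cv2.imwrite('pics/m4.png',np.hstack([cv2.resize(a,(400,300)),cv2.resize(b,(400,300))]))
E
```

```text
[ 589.  -198.8  194. ] [ 3.135e+00 -2.000e-03 -7.000e-03]
```

View pics/m4.png

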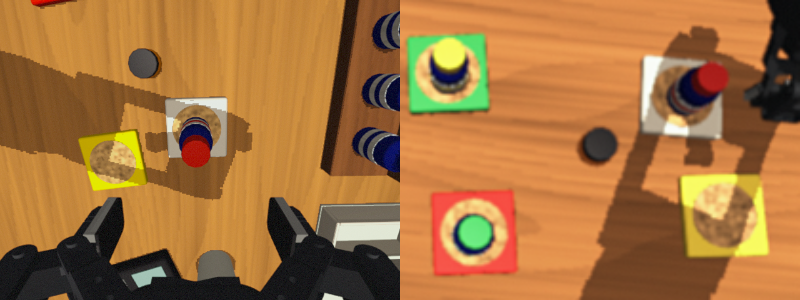

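Red stands centred on the white stand's cork (at (195,150) and (710,77) in the two halves). Yellow's next.

Request:
apply_moves --targets '[[[1, -0.4, -5, 0, 0, 0, 0], [1, -0.4, -10, 0, 0, 0, 0], [1, -0.4, -15, 0, 0, 0, 0], [1, -0.4, -20, 1, 0, 0, 0], [1, -0.4, -23.5, 2, 0, 0, 0], [1, -0.4, -23.5, 4, 0, 0, 0], [1, -0.4, -23.5, 4, 0, 0, 0], [1, -0.4, -23.5, 4, 0, 0, 0]]]'

```text
clock: 7.4
eef_pos: [590.1, 34.4, 156.0]
tcp_rot: [3.132, -0.01, -0.007]
contact_force: [0.1, 0.1, -0.8]
opening: 1.0
```

```bash
cat >> h.py <<'E'
CR={'red':((0,200,90),(5,255,255)),'yellow':((24,200,120),(33,255,255)),'green':((50,120,60),(85,255,255)),'white':((0,0,200),(180,40,255))}
def cap(fn,col,z=107):
    f,s=wrist(fn); h=cv2.cvtColor(cv2.imread('pics/'+fn),cv2.COLOR_BGR2HSV)
    m=cv2.inRange(h,*CR[col]); n,l,st,c=cv2.connectedComponentsWithStats(m)
    e=w2px(f,(*s['eef_pos'][:2],z)); print('tcp',np.round(s['eef_pos'],1),'rot',np.round(s['tcp_rot'],3),'expected px',e.round(1))
    for i in range(1,n):
        if st[i,4]>300: print(st[i],c[i].round(1), 'top', np.round(px2w(f,(st[i,0]+st[i,2]/2,st[i,1]+st[i,3]-st[i,2]/2),z)[:2],1))
E
python3 -c "
from h import *
cap('w5.png','yellow')"
```

```text
tcp [590.1  34.4 156. ] rot [ 3.132 -0.01  -0.007] expected px [311.5 270.9]
[ 277  227   55   62 2518] [303.8 259.3] top [586.6  39.6]
```

View pics/w5.png

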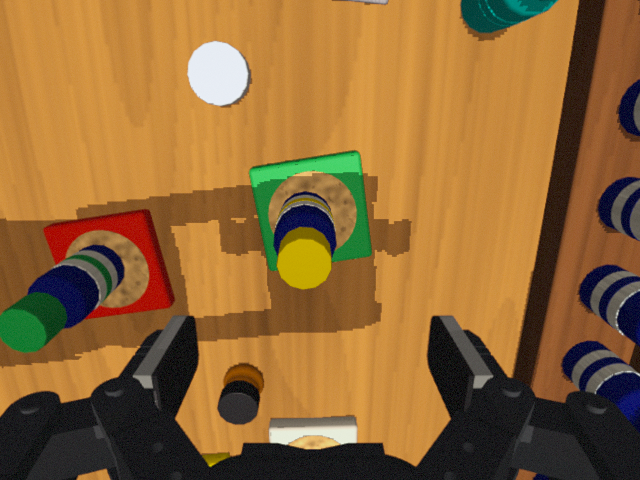

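Request:
apply_moves --targets '[[[1, -0.35, -0.45, 3.5, 0, 0, 0], [1, -0.35, -0.45, 7, 0, 0, 0], [1, -0.35, -0.45, 10, 0, 0, 0], [1, -0.35, -0.45, 11.4, 0, 0, 0], [1, -0.35, -0.45, 11.4, 0, 0, 0], [-1, -0.35, -0.45, 11.4, 0, 0, 0], [-1, -0.35, -0.45, 11.4, 0, 0, 0], [-1, -0.35, -0.45, 11.4, 0, 0, 0]]]'

```text
clock: 8.25
eef_pos: [589.5, 37.5, 44.1]
tcp_rot: [3.132, -0.013, -0.008]
contact_force: [-0.4, -0.4, 2.6]
opening: 0.516
```

Request:
apply_moves --targets '[[[-1, 0, 0, 0, 0, 0, 0], [-1, 0, 0, 0, 0, 0, 0], [-1, 0, 0, 0, 0, 0, 0]]]'

```text
clock: 8.55
eef_pos: [589.8, 37.6, 44.5]
tcp_rot: [3.132, -0.014, -0.007]
contact_force: [-0.5, 0.9, 3.4]
opening: 0.437
```

Request:
apply_moves --targets '[[[-1, 0, 0, -3, 0, 0, 0], [-1, 0, 0, -6, 0, 0, 0], [-1, -1, 2, -8, 0, 0, 0], [-1, -3, 6, -8, 0, 0, 0], [-1, -5, 10, -8, 0, 0, 0], [-1, -7, 14, -8, 0, 0, 0], [-1, -9, 18, -8, 0, 0, 0], [-1, -10.5, 22, -8, 0, 0, 0]]]'

```text
clock: 9.35
eef_pos: [480.5, -182.0, 125.0]
tcp_rot: [3.132, -0.014, -0.007]
contact_force: [0.2, 0.5, -1.5]
opening: 0.436
```

Request:
apply_moves --targets '[[[-1, -0.5, 4, 0, 0, 0, 0], [-1, -0.5, 6.2, 0, 0, 0, 0], [-1, -0.5, 6.2, 2, 0, 0, 0], [-1, -0.5, 6.2, 4.5, 0, 0, 0], [-1, -0.5, 6.2, 6.5, 0, 0, 0], [-1, -0.5, 6.2, 7.2, 0, 0, 0], [-1, -0.5, 6.2, 7.6, 0, 0, 0], [-1, -0.5, 6.2, 7.6, 0, 0, 0]]]'

```text
clock: 10.15
eef_pos: [476.2, -244.7, 49.7]
tcp_rot: [3.132, -0.014, -0.007]
contact_force: [-0.6, 0.3, -1.5]
opening: 0.436
```

Request:
apply_moves --targets '[[[-1, 0, 0, 0.2, 0, 0, 0], [-1, 0, 0, 0.35, 0, 0, 0], [-1, 0, 0, 0.45, 0, 0, 0], [-1, 0, 0, 0.45, 0, 0, 0]]]'

```text
clock: 10.55
eef_pos: [476.3, -244.7, 45.4]
tcp_rot: [3.132, -0.014, -0.007]
contact_force: [0.5, -0.3, -2.0]
opening: 0.434
```

Request:
apply_moves --targets '[[[-1, 0, 0, 0.1, 0, 0, 0], [-1, 0, 0, 0.1, 0, 0, 0]]]'

```text
clock: 10.75
eef_pos: [476.5, -244.8, 44.5]
tcp_rot: [3.132, -0.014, -0.007]
contact_force: [0.0, 0.5, 0.6]
opening: 0.437
```

Request:
apply_moves --targets '[[[-1, 0, 0, 0.05, 0, 0, 0], [0.2, 0, 0, 0.05, 0, 0, 0], [1, 0, 0, 0, 0, 0, 0], [1, 0, 0, 0, 0, 0, 0], [1, 0, 0, 0, 0, 0, 0], [1, 0, 0, -4, 0, 0, 0], [1, 0, 0, -9, 0.5, -0.8, -0.4], [1, 0, 0, -13, 0.5, -0.8, -0.4]]]'

```text
clock: 11.55
eef_pos: [474.9, -243.7, 176.6]
tcp_rot: [3.141, -0.0, 0.0]
contact_force: [1.1, -0.3, -0.4]
opening: 1.003
```

Request:
apply_moves --targets '[[[1, -1, -5, 0, 0, 0, 0], [1, -2, -10, 0, 0, 0, 0], [1, -3, -15, 0, 0, 0, 0], [1, -4, -20, 0, 0, 0, 0], [1, -4.5, -24, 1, 0, 0, 0], [1, -4.5, -24.2, 2, 0, 0, 0], [1, -4.5, -24.2, 2, 0, 0, 0], [1, -4.5, -24.2, 2, 0, 0, 0]]]'

```text
clock: 12.35
eef_pos: [430.1, -2.4, 156.4]
tcp_rot: [3.14, -0.0, 0.0]
contact_force: [0.1, -0.5, 0.4]
opening: 0.997
```

```bash
python3 -c "
from h import *
cap('w6.png','green')
save('top','t6.png')
a=cv2.imread('pics/w6.png');b=cv2.imread('pics/t6.png')[215:375,300:510]
cv2.imwrite('pics/m6.png',np.hstack([cv2.resize(a,(400,300)),cv2.resize(b,(400,300))]))"
```

```text
tcp [430.1  -2.4 156.4] rot [ 3.14 -0.    0.  ] expected px [312.4 271.3]
[ 477  102  119  124 6222] [531.  160.3] top [537.6  51.7]
[ 284  231   54   61 2638] [310.9 261.4] top [429.4   1.1]
```

View pics/m6.png

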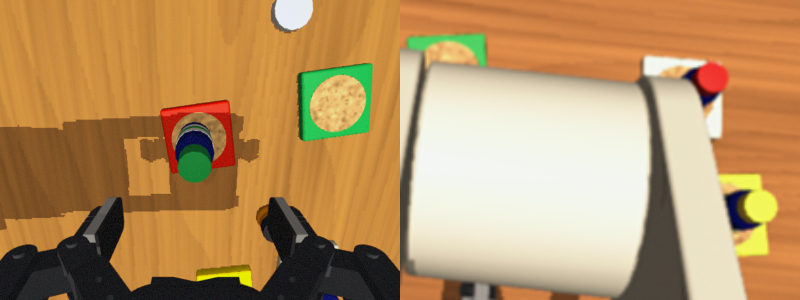

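Request:
apply_moves --targets '[[[1, 0, -0.25, 3.5, 0, 0, 0], [1, 0, -0.25, 7, 0, 0, 0], [1, 0, -0.25, 10, 0, 0, 0], [1, 0, -0.25, 11.4, 0, 0, 0], [1, 0, -0.25, 11.4, 0, 0, 0], [-1, 0, -0.25, 11.4, 0, 0, 0], [-1, 0, -0.25, 11.4, 0, 0, 0], [-1, 0, -0.25, 11.4, 0, 0, 0]]]'

```text
clock: 13.25
eef_pos: [431.4, -0.7, 43.7]
tcp_rot: [3.14, -0.003, -0.002]
contact_force: [-0.2, -0.3, -0.7]
opening: 0.512
```

Request:
apply_moves --targets '[[[-1, 0, 0, 0, 0, 0, 0], [-1, 0, 0, 0, 0, 0, 0], [-1, 0, 0, 0, 0, 0, 0]]]'

```text
clock: 13.55
eef_pos: [431.7, -0.7, 44.0]
tcp_rot: [3.14, -0.004, -0.002]
contact_force: [0.2, -0.4, 4.1]
opening: 0.433
```

Request:
apply_moves --targets '[[[-1, 0, 0, -3, 0, 0, 0], [-1, 0, 0, -6, 0, 0, 0], [-1, 3, -1, -6, 0, 0, 0], [-1, 7, -2, -6, 0, 0, 0], [-1, 11, -3, -6, 0, 0, 0], [-1, 14.5, -3.7, -6, 0, 0, 0], [-1, 15.7, -3.7, -6, 0, 0, 0], [-1, 15.7, -3.7, -6, 0, 0, 0]]]'

```text
clock: 14.35
eef_pos: [589.5, 36.3, 104.1]
tcp_rot: [3.14, -0.004, -0.001]
contact_force: [-0.6, -0.0, -1.5]
opening: 0.433
```

Request:
apply_moves --targets '[[[-1, 0, 0, 2, 0, 0, 0], [-1, 0, 0, 4, 0, 0, 0], [-1, 0, 0, 5, 0, 0, 0], [-1, 0, 0, 5.5, 0, 0, 0], [-1, 0, 0, 5.7, 0, 0, 0], [-1, 0, 0, 5.8, 0, 0, 0], [-1, 0, 0, 5.8, 0, 0, 0]]]'

```text
clock: 15.05
eef_pos: [590.1, 36.2, 46.7]
tcp_rot: [3.14, -0.005, -0.001]
contact_force: [0.1, -0.3, -1.8]
opening: 0.436
```

Request:
apply_moves --targets '[[[-1, 0, 0, 0.1, 0, 0, 0], [-1, 0, 0, 0.1, 0, 0, 0]]]'

```text
clock: 15.25
eef_pos: [590.4, 36.2, 46.1]
tcp_rot: [3.14, -0.005, -0.001]
contact_force: [1.0, -0.1, -1.8]
opening: 0.436
```

Request:
apply_moves --targets '[[[-1, 0, 0, 0.1, 0, 0, 0], [-1, 0, 0, 0.15, 0, 0, 0], [-1, 0, 0, 0.15, 0, 0, 0]]]'

```text
clock: 15.55
eef_pos: [590.3, 36.2, 44.6]
tcp_rot: [3.14, -0.005, -0.001]
contact_force: [-0.0, -0.3, -1.5]
opening: 0.433
```

Request:
apply_moves --targets '[[[-1, 0, 0, 0.1, 0, 0, 0], [-1, 0, 0, 0.1, 0, 0, 0]]]'

```text
clock: 15.75
eef_pos: [590.5, 36.2, 44.0]
tcp_rot: [3.14, -0.006, -0.001]
contact_force: [-1.7, -0.0, 4.9]
opening: 0.436
```

Contact felt. I'll release, then go for red on the white stand.

Request:
apply_moves --targets '[[[0.2, 0, 0, 0, 0, 0, 0], [1, 0, 0, 0, 0, 0, 0], [1, 0, 0, 0, 0, 0, 0], [1, 0, 0, 0, 0, 0, 0], [1, 0, 0, -4, 0, 0, 0], [1, 0, 0, -8, 0, 0, 0], [1, 0, 0, -12, 0, -0.3, 0], [1, 0, 0, -12, 0, -0.3, 0]]]'

```text
clock: 16.55
eef_pos: [593.3, 36.6, 169.6]
tcp_rot: [3.141, -0.009, -0.001]
contact_force: [0.9, -1.3, 1.0]
opening: 1.001
```

Request:
apply_moves --targets '[[[1, 0, 5, 0, 0, 0, 0], [1, 0, 10, 0, 0, 0, 0], [1, 0, 15, 0, 0, 0, 0], [1, 0, 20, 0, 0, 0, 0], [1, 0, 23.3, 0, 0, 0, 0], [1, 0, 23.3, 1, 0, 0, 0], [1, 0, 23.3, 1, 0, 0, 0], [1, 0, 23.3, 1, 0, 0, 0]]]'

```text
clock: 17.35
eef_pos: [592.6, -195.3, 159.0]
tcp_rot: [-3.141, -0.008, -0.001]
contact_force: [-0.5, -0.1, -0.5]
opening: 1.002
```

```bash
python3 -c "
from h import *
cap('w7.png','red')
save('top','t7.png')
a=cv2.imread('pics/w7.png');b=cv2.imread('pics/t7.png')[215:375,300:510]
cv2.imwrite('pics/m7.png',np.hstack([cv2.resize(a,(400,300)),cv2.resize(b,(400,300))]))"
```

```text
tcp [ 592.6 -195.3  159. ] rot [-3.141e+00 -8.000e-03 -1.000e-03] expected px [311.6 269.5]
[ 279  240   54   60 2410] [306.  270.2] top [ 589.6 -197.3]
```

View pics/m7.png

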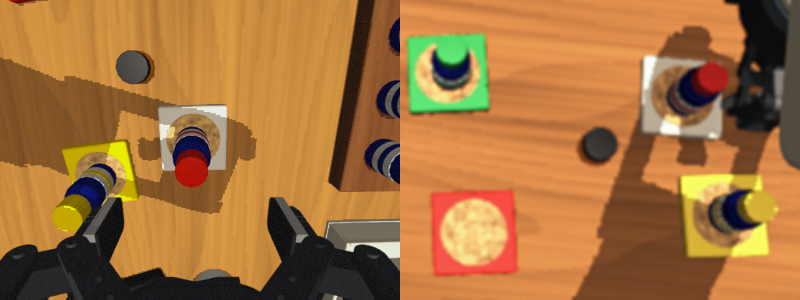

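Green stands on the green cork and yellow on the yellow cork; the red stand's free. Red cap is at (306,270), 3 mm left of where the tool expects it.

Request:
apply_moves --targets '[[[1, -0.25, 0.25, 3.5, 0, -0.4, 0], [1, -0.25, 0.25, 7, 0, -0.4, 0], [1, -0.25, 0.25, 10, 0, -0.4, 0], [1, -0.25, 0.25, 11.6, 0, -0.4, 0], [1, -0.25, 0.25, 11.6, 0, -0.4, 0], [-1, -0.25, 0.25, 11.6, 0, -0.4, 0], [-1, -0.25, 0.25, 11.6, 0, -0.4, 0], [-1, -0.25, 0.25, 11.6, 0, -0.4, 0]]]'

```text
clock: 18.25
eef_pos: [592.7, -197.9, 45.3]
tcp_rot: [3.14, -0.004, 0.0]
contact_force: [-1.8, -0.2, 1.6]
opening: 0.512
```

Request:
apply_moves --targets '[[[-1, 0, 0, 0, 0, 0, 0], [-1, 0, 0, 0, 0, 0, 0], [-1, 0, 0, 0, 0, 0, 0]]]'

```text
clock: 18.55
eef_pos: [592.9, -198.0, 45.6]
tcp_rot: [3.14, -0.005, 0.0]
contact_force: [-0.2, -0.8, 3.5]
opening: 0.434
```

Request:
apply_moves --targets '[[[-1, 0, 0, -3, 0, 0, 0], [-1, 0, 0, -6, 0, 0, 0], [-1, -2, -2.4, -8, 0, 0, 0], [-1, -5, -6, -8, 0, 0, 0], [-1, -8, -9.7, -8, 0, 0, 0], [-1, -11, -13.3, -8, 0, 0, 0], [-1, -14, -17, -8, 0, 0, 0], [-1, -16, -19.4, -8, 0, 0, 0]]]'

```text
clock: 19.35
eef_pos: [429.8, -2.4, 124.4]
tcp_rot: [3.141, -0.003, 0.0]
contact_force: [0.9, 0.3, -0.8]
opening: 0.434
```

Request:
apply_moves --targets '[[[-1, 0, 0, 0, 0, 0, 0], [-1, 0, 0, 0, 0, 0, 0]]]'

```text
clock: 19.55
eef_pos: [429.7, -2.0, 124.7]
tcp_rot: [3.141, -0.004, 0.002]
contact_force: [0.4, -0.3, -0.2]
opening: 0.435
```

Request:
apply_moves --targets '[[[-1, 0.35, 0.2, 2, 0, 0, 0], [-1, 0.35, 0.2, 4.5, 0, 0, 0], [-1, 0.35, 0.2, 6.5, 0, 0, 0], [-1, 0.35, 0.2, 7.2, 0, 0, 0], [-1, 0.35, 0.2, 7.5, 0, 0, 0], [-1, 0.35, 0.2, 7.7, 0, 0, 0], [-1, 0.35, 0.2, 7.8, 0, 0, 0], [-1, 0.35, 0.2, 7.8, 0, 0, 0]]]'

```text
clock: 20.35
eef_pos: [434.0, -4.1, 47.2]
tcp_rot: [3.141, -0.005, 0.002]
contact_force: [0.1, -0.0, -1.0]
opening: 0.431
```

Request:
apply_moves --targets '[[[-1, 0, 0, 0.1, 0, 0, 0], [-1, 0, 0, 0.1, 0, 0, 0]]]'

```text
clock: 20.55
eef_pos: [434.3, -4.1, 46.6]
tcp_rot: [3.14, -0.006, 0.002]
contact_force: [-0.7, 1.2, -1.1]
opening: 0.434
```

Request:
apply_moves --targets '[[[-1, 0, 0, 0.1, 0, 0, 0], [-1, 0, 0, 0.15, 0, 0, 0], [-1, 0, 0, 0.15, 0, 0, 0]]]'

```text
clock: 20.85
eef_pos: [434.6, -4.0, 45.5]
tcp_rot: [3.14, -0.006, 0.002]
contact_force: [-2.2, -1.0, 8.6]
opening: 0.435
```

Request:
apply_moves --targets '[[[0.2, 0, 0, -0.05, 0, 0, 0], [1, 0, 0, -0.05, 0, 0, 0], [1, 0, 0, 0, 0, 0, 0], [1, 0, 0, 0, 0, 0, 0], [1, 0, 0, -4, 0, 0, 0], [1, 0, 0, -8, 0, 0, 0], [1, 0, 0, -12, 0, -0.4, 0], [1, 0, 0, -14, 0, -0.4, 0]]]'

```text
clock: 21.65
eef_pos: [435.0, -3.9, 188.6]
tcp_rot: [3.14, -0.003, 0.002]
contact_force: [0.4, 0.4, -0.7]
opening: 1.0
```

Request:
apply_moves --targets '[[[1, 3, -4, 0, 0, 0, 0], [1, 6, -8, 0, 0, 0, 0], [1, 9, -12, 0, 0, 0, 0], [1, 12, -16, 0, 0, 0, 0], [1, 14, -19.5, 0, 0, 0, 0], [1, 16, -22.5, 0, 0, 0, 0], [1, 16, -22.5, 0, 0, 0, 0], [1, 16, -22.5, 0, 0, 0, 0]]]'

```text
clock: 22.45
eef_pos: [594.1, 221.6, 188.1]
tcp_rot: [3.14, -0.002, 0.003]
contact_force: [0.5, -0.3, 1.0]
opening: 0.996
```

```bash
python3 -c "
from h import *
cap('w8.png','white',96)
save('top','t8.png')
a=cv2.imread('pics/w8.png');b=cv2.imread('pics/t8.png')[215:375,300:510]
cv2.imwrite('pics/m8.png',np.hstack([cv2.resize(a,(400,300)),cv2.resize(b,(400,300))]))"
```

```text
tcp [594.1 221.6 188.1] rot [ 3.14e+00 -2.00e-03  3.00e-03] expected px [312.2 244.3]
[ 217  288   44   40 1380] [238.5 307.2] top [546.6 179.1]
```

View pics/m8.png

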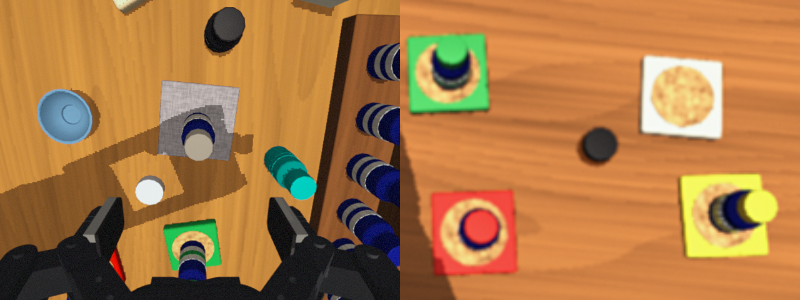

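Red stands on its cork. The white cap is in shadow at about (317,235) full scale; turquoise is to the right (cap (488,299)), so I'll work out its clearance from the finger.

```bash
python3 -c "
from h import *
import pickle
f=pickle.load(open('pics/w8.png.pkl','rb'))
print('white',px2w(f,(317,234),96),'turq cap',px2w(f,(487,300),92),'turq base',px2w(f,(442,245),5),'black',px2w(f,(367,35),92))
cv2.imwrite('pics/c8.png',cv2.resize(cv2.imread('pics/w8.png')[150:350,220:520],None,fx=2.5,fy=2.5))
"
```

```text
white [596.99931471 228.31786379  96.        ] turq cap [709.9621155  181.47779458  92.        ] turq base [705.69022678 189.92596495   5.        ] black [623.35831097 339.63636658  92.        ]
```

View pics/c8.png

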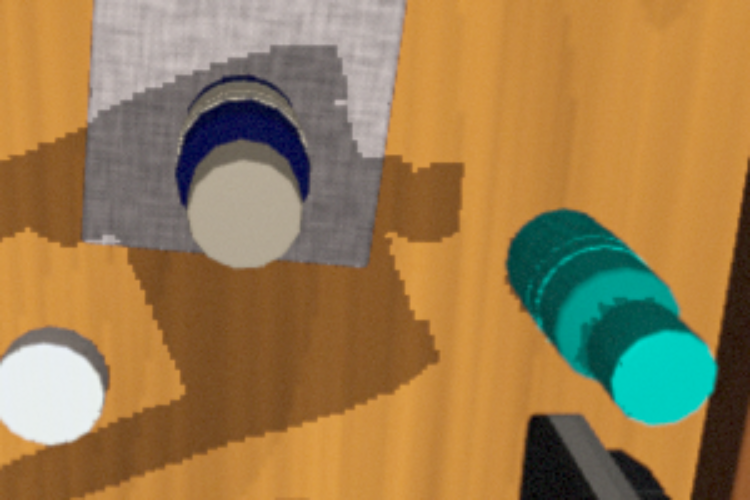

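The shadowed cap is white (grey-white in shadow, white band), centre (318,234). It's on the mat with turquoise over 100 mm away.

Request:
apply_moves --targets '[[[1, 0.3, -0.5, 4, 0, 0, 0], [1, 0.3, -0.5, 8, 0, 0, 0], [1, 0.3, -0.5, 12, 0, 0, 0], [1, 0.3, -0.5, 14.5, 0, 0, 0], [1, 0.3, -0.5, 15.5, 0, 0, 0], [1, 0.3, -0.5, 15.5, 0, 0, 0], [-1, 0.3, -0.5, 15.5, 0, 0, 0], [-1, 0.3, -0.5, 15.5, 0, 0, 0]]]'

```text
clock: 23.35
eef_pos: [598.1, 225.4, 35.4]
tcp_rot: [3.141, -0.005, 0.002]
contact_force: [0.5, -0.6, 0.5]
opening: 0.691
```

Request:
apply_moves --targets '[[[-1, 0, 0, 0, 0, 0, 0], [-1, 0, 0, 0, 0, 0, 0], [-1, 0, 0, 0, 0, 0, 0], [-1, 0, 0, 0, 0, 0, 0]]]'

```text
clock: 23.75
eef_pos: [599.0, 225.8, 37.1]
tcp_rot: [3.141, -0.007, 0.002]
contact_force: [-1.5, 0.2, 8.2]
opening: 0.436
```

Request:
apply_moves --targets '[[[-1, 0, 0, -3, 0, 0, 0], [-1, 0, 0, -7, 0, 0, 0], [-1, 0, 0, -11, 0, 0, 0], [-1, 0, 2, -14.5, 0, 0, 0], [-1, 0, 6, -16, 0, 0, 0], [-1, 0, 10, -16, 0, 0, 0], [-1, 0, 14, -16, 0, 0, 0], [-1, 0, 18, -16, 0, 0, 0]]]'

```text
clock: 24.55
eef_pos: [598.2, 44.4, 198.1]
tcp_rot: [3.141, -0.008, 0.002]
contact_force: [0.3, 0.4, -1.1]
opening: 0.435
```

Request:
apply_moves --targets '[[[-1, -0.3, 4, 0, 0, 0, 0], [-1, -0.6, 8, 0, 0, 0, 0], [-1, -0.9, 12, 0, 0, 0, 0], [-1, -0.9, 16, 0, 0, 0, 0], [-1, -0.9, 20, 0, 0, 0, 0], [-1, -0.9, 23, 0, 0, 0, 0], [-1, -0.9, 24, 1, 0, 0, 0], [-1, -0.9, 24, 3, 0, 0, 0]]]'

```text
clock: 25.35
eef_pos: [590.9, -197.3, 169.2]
tcp_rot: [3.14, -0.011, 0.0]
contact_force: [-0.2, -0.1, -1.1]
opening: 0.433
```

Request:
apply_moves --targets '[[[-1, 0, 0.1, 3, 0, 0, 0], [-1, 0, 0.1, 6, 0, 0, 0], [-1, 0, 0.1, 9, 0, 0, 0], [-1, 0, 0.1, 10.5, 0, 0, 0], [-1, 0, 0.1, 11.2, 0, 0, 0], [-1, 0, 0.1, 11.6, 0, 0, 0], [-1, 0, 0.1, 11.8, 0, 0, 0], [-1, 0, 0.1, 11.8, 0, 0, 0]]]'

```text
clock: 26.15
eef_pos: [592.9, -198.6, 52.0]
tcp_rot: [3.14, -0.013, 0.0]
contact_force: [0.1, 0.3, -1.0]
opening: 0.431
```

Request:
apply_moves --targets '[[[-1, 0, 0, 0.1, 0, 0, 0], [-1, 0, 0, 0.2, 0, 0, 0], [-1, 0, 0, 0.2, 0, 0, 0]]]'

```text
clock: 26.45
eef_pos: [593.1, -198.7, 50.4]
tcp_rot: [3.14, -0.013, 0.0]
contact_force: [-0.0, -0.3, -1.2]
opening: 0.433
```

Request:
apply_moves --targets '[[[-1, -0.2, 0, 0.1, 0, 0, 0], [-1, -0.2, 0, 0.15, 0, 0, 0], [-1, -0.2, 0, 0.15, 0, 0, 0]]]'

```text
clock: 26.75
eef_pos: [590.9, -198.7, 48.7]
tcp_rot: [3.14, -0.013, 0.0]
contact_force: [0.4, 1.0, -0.6]
opening: 0.437
```

Request:
apply_moves --targets '[[[-1, 0, 0, 0.1, 0, 0, 0], [-1, 0, 0, 0.1, 0, 0, 0]]]'

```text
clock: 26.95
eef_pos: [591.1, -198.8, 48.1]
tcp_rot: [3.14, -0.013, 0.0]
contact_force: [-0.7, -1.0, 2.6]
opening: 0.438
```

Request:
apply_moves --targets '[[[0.2, 0, 0, 0.03, 0, 0, 0], [1, 0, 0, 0, 0, 0, 0], [1, 0, 0, 0, 0, 0, 0], [1, 0, 0, 0, 0, 0, 0], [1, 0, 0, -4, 0, 0, 0], [1, 0, 0, -9, 0, 0, 0], [1, 0, 0, -14, 0, 0, 0], [1, 0, 0, -18, 0, 0, 0]]]'

```text
clock: 27.75
eef_pos: [589.1, -198.6, 231.1]
tcp_rot: [3.139, -0.015, 0.0]
contact_force: [1.4, -1.6, 0.3]
opening: 0.998
```

```bash
python3 -c "
from h import *
save('top','t9.png');save('scene','s9.png')
a=cv2.imread('pics/t9.png');b=cv2.imread('pics/s9.png')
cv2.imwrite('pics/m9.png',np.hstack([cv2.resize(a[200:380,180:510],(480,262)),cv2.resize(b[130:430,160:460],(300,262))]))
# dish shift
d=lambda x:cv2.inRange(cv2.cvtColor(x,cv2.COLOR_BGR2HSV)[295:355,175:235],(95,100,60),(120,255,255))
for n in('t8.png','t9.png','top1.png'):
    m=cv2.moments(d(cv2.imread('pics/'+n)),True);print(n,m['m00'],m['m10']/m['m00'],m['m01']/m['m00'])
"
```

```text
t8.png 1019.0 29.28459273797841 29.444553483807656
t9.png 903.0 28.943521594684384 29.434108527131784
top1.png 1011.0 29.248269040553907 29.449060336300693
```

View pics/m9.png

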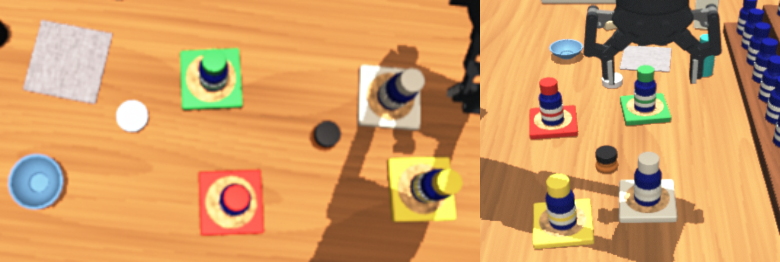

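All four bottles stand upright on their own corks and the dish hasn't moved, so I'll hand in.

```bash
python3 -c "
from rig import r
print(r.sign_off())"
```

```text
the job is handed in; nothing more can be done
None
```

All four bottles now stand upright on the stand matching their cap colour, inside the cork circle. I handed the job in at about 28 s on the robot's clock. I parked red on the white stand, then moved yellow, green, red and white (from the mat) to their own stands.

- **Placement:** the last top and scene pictures show every bottle on its own stand. The release positions were within about 3 mm of the measured stand centres.
- **Dish:** its centre is unchanged in the top camera, to within 0.3 px. Its detected area read about 10% smaller in the last frame, which I did not look into.
- **Set-downs:** contact stayed below about 10 N, except the stopover set-down of red. That one pressed 26 N for a moment, so I backed off and set it down again at about 2 N.
- **Disagreement between cameras:** the wrist and top cameras differed by 2–4 mm, small against the 13 mm of room on the cork. My rough scene-camera readings were off by up to about 14 mm, so I did not use them.

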